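Re-zero a pepper mill and back it off three clicks

ROBOT

A 6-joint arm with a two-finger parallel gripper is mounted at the origin on the work surface. World frame = base frame: x ahead of the robot, y to its left, z up, the work surface at z = 0. Lengths are in m, angles in rad, forces in N, time in s.
With the tool pointing down it reaches from about 0.4 to 0.825 m from the base axis. Payload 7 kg.
Tool frame: the origin (TCP) lies midway between the tips of the shut fingers; the grasp point (between the pads) lies 19 mm behind it; z points along the fingers, y is the line along which they close (so a half turn about z gives the same grasp; the last joint's range is limited). The gripper opens to 88 mm and grips with 3 to 60 N. Pads are 19 mm wide; open, the fingers measure 130 mm over their backs; the gripper's body (78 mm by 193 mm) begins 47 mm behind the grasp point.
Start: joints at [1.446, 0.359, 0.012, 0, -1.224, -0.288], TCP at [0.271, 0.618, 0.227] pointing down, gripper open.
Joint ranges: [-3.07, 3.07], [-1.43, 2.12], [-1.02, 1.25], [-3.03, 1.67], [-3.05, -0], [-3.03, 3.03]. Speed limits (rad/s): [2.39, 2.39, 3.01, 3.14, 3.14, 3.14].

INTERFACE

Orientations are given as [roll, pitch, yaw] about the fixed x, y, z axes, in that order (R = Rz(yaw) Ry(pitch) Rx(roll)).
In Python, from station import get_state, grab_frame, calibration, job_done, boxes_of, regions_of, spot_point gives the robot as it stands. The module is installed in compiled form; this text tells all that it offers.
- The arm moves only by the tool arm_command, never from a script. Its argument "commands" is a list of rows, each an object of numbers: "tx", "ty", "tz": the shift along the tool's x, y, z each as a share of 25 cm, from -1 to 1; "twist": the turn about the tool's z as a share of 180 degrees, from -1 to 1. A call has exactly 8 rows; each row is the pose to reach, as a shift and turn from the pose commanded when the call began, along the tool's axes at that moment, turning the shorter way round; what a row does not reach only later rows make up. A row lasts 1/12 s, in which the tool goes at most 41.7 mm and 7.16 degrees, less where a joint would pass 70% of its speed; a pose out of reach is approached as far as the arm can. A call with a number of a shift or a turn outside -1 to 1 is refused whole. A call with a gripper value outside its range is refused whole. "claw" is the opening, from 0 (shut) to 1 (fully open), set as the call begins (left out, the last holds). The fingers move at their own pace and stop on an object; "grip_force" is the grip in N (left out, the last holds). Time passes only in rows, so rows that repeat a pose let the fingers close, or fill a call up. It gives the time, the measured TCP pose, the force, the opening and the grip force at its end, in the units of the state.
- get_state(): the state, without advancing time (a new reading comes with each control period).
- grab_frame(name): name is "scene" or "top" or "wrist"; returns the picture (480x640x3 uint8, red, green, blue); there is no depth.
- calibration(name): a dict with "camera_matrix" (3x3 intrinsics, pixels), "extrinsics" (4x4, takes a point from camera to world coordinates). Camera axes: x right, y down, z forward; pixel columns grow to the right and rows downward; lengths in m; the calibration is good to about 2 mm. A picture is of the moment at which its call begins: read the wrist's pose just before it. calibration takes no time and is no camera call; for the wrist camera it gives the pose at the moment of the call.
- job_done(): hands the job in; it is judged then, once.
Trained networks look in the newest picture that a camera, given by its name, has taken for a name from the list of things; names that differ only in an ending like _2 or _b are one class to them, and where a whole thing is asked for, a point or a joint stands for the part that bears it (a point fixed in the world has none). Each returns a list of dicts, best first, with "score" (0 to 1); they miss things now and then, are a little off and sometimes report something else, mostly with a low value. They report only what shows in the picture. A call takes as long as a camera call. They do not tell look-alikes from the thing itself.
- boxes_of(query, camera): "rect" ([left, top, right, bottom] in pixels, round what is visible of it).
- regions_of(query, camera): "region" (480x640 bool, what is visible of it) and "rect" ([left, top, right, bottom] in pixels, round what is visible of it).
- spot_point(query, camera): "uv" ([column, row] in pixels: a listed point, or the origin of a listed thing).
The state is a dict: "t": time; "q": joint angles; "qd": joint speeds; "joint_efforts": joint torques, N m; "eef_pos": TCP position; "ee_rot": TCP orientation; "force": force on the tool from outside, world axes, zero at the start; "moment": the same for the moment, N m; "width": finger opening in m; "gripper_force": force on a finger pad.
Only numpy, scipy, OpenCV 4.12 (cv2) and the standard library are available. Lean on these libraries where they do the work, as an engineer would, in place of code of your own. Each camera call takes 0.05 s, during which the arm holds its last target. There are 200 camera calls.

TASK

Take the loose wooden cap off the leaning pepper mill and stand it upright on the oak board. Then turn the mill's steel adjusting ring clockwise (seen from above) until it stops because the burrs touch, and from there back it off three clicks the other way. Let go of everything and leave the other things on the board where they are.

Things in the scene. Friction and masses are not known exactly. Their poses are not given: they have to be found in the camera images.
- board: Fixed oak board, 320 mm (x) by 1100 mm (y), 20 mm thick, lying on the steel bench. Origin: centre of its underside; its top is 20 mm above the bench.
- rest: Fixed wooden rest on the board that holds the mill leaning. Base plate 190 mm (own x) by 100 mm (own y), 12 mm thick, with low cheeks up to 72 mm high. Origin: centre of the underside, on the board's top. The mill's top leans 30 degrees from vertical towards the rest's -x.
- shoulder (a point): Fixed point on the mill's axis at its shoulder, the flat top of the dark wooden mill body (56 mm diameter), where the adjusting ring begins; keep fingertips above it. z axis: the mill's axis, upward out of the mill, leaning 30 degrees from vertical.
- ring_grip (a point): Fixed point on the mill's axis 30 mm above the shoulder, at mid-pad height for a grip on the steel ring (same axes as shoulder). The ring has a flange 49 mm in diameter up to 6 mm above the shoulder, and above that is 43 mm in diameter up to its flat top at 40 mm; thin ribs, one per click, show on it. It can be gripped across at any angle about the axis once the cap is off.
- mill_ring (a joint): Ring angle, rad: 0 = burrs touch (solid stop), grows as it turns anticlockwise seen from above, up to 2.9; starts at about 1.7 to 2.7. A sprung ball holds it in notches 24 degrees (0.419 rad) apart, at 0, 0.419, 0.838, 1.257 and so on; turning takes 0.05 to 0.15 N m. At 0 the tab at its foot and the line on its top point to the fixed bar on the shoulder's upper side (+x of the rest).
- cap_grip (a point): Point on the axis of the loose dark wooden cap, in its turned head (30 mm diameter, 38 mm tall), 16 mm below the head's top and 22 mm above the skirt's flat top. z axis: the cap's axis, head end up. The cap (about 70 g) starts over the ring, leaning with the mill, and pulls straight off along the axis.
- cap_rim (a point): Centre of the cap's open lower rim, 58 mm below cap_grip along the cap's axis. The skirt is 56 mm in diameter, 36 mm tall, 3 mm thick, and overlaps the ring by 30 mm with 3 mm of play all round. When the cap stands upright on the board the rim is at the board's top.
- tape_mid (a point): Centre of a roll of blue painter's tape lying flat, 96 mm diameter, 24 mm high: bystander, leave alone.
- egg_cup_mid (a point): Centre of a white ceramic egg cup, 50 mm diameter, 62 mm high: bystander, leave alone.
- drawer_cube_mid (a point): Centre of a small plastic drawer cube, 94 mm each way, with a knob pull 25 mm proud of its front: bystander, leave alone.
- marker_mid (a point): Centre of a retractable marker lying down, 120 mm long, 13 mm thick: bystander, leave alone.
Things that resemble listed ones, but are neither listed nor needed, are in the scene too. What is shaped like the part that bears cap_grip but green or purple is not meant.

How it is judged:
By the outcome, as a careful person would: the job done as asked, in the order asked, and still so for the second after the job is handed in, with the robot touching nothing.
It also fails if it takes over 72 s, if anything falls off the work surface, if the arm or the gripper's body presses on something with over 40 N, if the wrist force passes 120 N, or if a joint passes its speed limit or range.

## Working session

There is one attempt and no reset: what is moved stays moved. The work goes in short steps, Python scripts to look and compute and a tool call to move; the robot and the scene stay as the last step left them, time stands still between calls to the robot, and variables do not carry over. Pictures are saved under pics/ and viewed, at most 10 in all, crops included, and the job is handed in when it is done.

Besides the shell and the picture viewer there is one more tool, called after "Emit:" as a command line: name --argument value ..., lists and objects as JSON in quotes. arm_command: Moves the arm, as the interface text tells. Shift numbers are shares of 25 cm and turn numbers shares of 180 degrees, none past 1 either way. Its arguments: {"type":"object","properties":{"commands":{"type":"array"},"claw":{"type":"number"},"grip_force":{"type":"number"}},"required":["commands"]}

```bash
mkdir -p pics
cat > h.py <<'E'
import numpy as np, cv2
from station import *
from scipy.spatial.transform import Rotation as R
def ray(cam,uv,c=None):
    c=c or calibration(cam);K=np.array(c["camera_matrix"]);T=np.array(c["extrinsics"])
    d=T[:3,:3]@np.linalg.inv(K)@np.array([uv[0],uv[1],1.]);return T[:3,3],d/np.linalg.norm(d)
def tri(rays):
    A=np.zeros((3,3));b=np.zeros(3)
    for o,d in rays:
        P=np.eye(3)-np.outer(d,d);A+=P;b+=P@o
    x=np.linalg.solve(A,b);return x,[float(np.linalg.norm((np.eye(3)-np.outer(d,d))@(x-o))) for o,d in rays]
def proj(cam,p,c=None):
    c=c or calibration(cam);K=np.array(c["camera_matrix"]);T=np.linalg.inv(np.array(c["extrinsics"]))
    q=K@(T[:3,:3]@p+T[:3,3]);return q[:2]/q[2]
def save(cam,name):
    im=grab_frame(cam);cv2.imwrite("pics/"+name,im[:,:,::-1]);return im
E
python3 - <<'E'
from h import *
for cam in ["scene","top"]:
    save(cam,cam+"1.png")
    for q in ["rest","shoulder","ring_grip","cap_grip","cap_rim","tape_mid","egg_cup_mid","drawer_cube_mid","marker_mid"]:
        print(cam,q,[(np.round(r["uv"]).tolist(),round(r["score"],2)) for r in spot_point(q,cam)[:4]])
    print(np.round(calibration(cam)["extrinsics"],3).tolist())
print(get_state()["t"],get_state()["ee_rot"])
E
```

```text
scene rest [([345.0, 232.0], 0.94)]
scene shoulder [([345.0, 207.0], 0.56)]
scene ring_grip [([339.0, 197.0], 0.73)]
scene cap_grip [([410.0, 295.0], 0.92), ([444.0, 221.0], 0.87), ([335.0, 189.0], 0.77), ([306.0, 172.0], 0.72)]
scene cap_rim [([405.0, 276.0], 0.95), ([287.0, 162.0], 0.8), ([345.0, 204.0], 0.71)]
scene tape_mid [([366.0, 171.0], 0.78)]
scene egg_cup_mid [([407.0, 155.0], 0.78)]
scene drawer_cube_mid []
scene marker_mid [([226.0, 378.0], 0.66)]
[[0.788, 0.531, -0.311, 1.0], [0.616, -0.673, 0.409, -0.594], [0.008, -0.514, -0.858, 1.362], [0.0, 0.0, 0.0, 1.0]]
top rest [([269.0, 248.0], 0.95)]
top shoulder [([265.0, 241.0], 0.7)]
top ring_grip [([269.0, 247.0], 0.94)]
top cap_grip [([224.0, 354.0], 0.91), ([294.0, 144.0], 0.75), ([176.0, 161.0], 0.75), ([271.0, 254.0], 0.58)]
top cap_rim [([233.0, 376.0], 0.81), ([267.0, 245.0], 0.78), ([193.0, 150.0], 0.62), ([275.0, 152.0], 0.59)]
top tape_mid [([172.0, 280.0], 0.69)]
top egg_cup_mid [([117.0, 246.0], 0.92)]
top drawer_cube_mid []
top marker_mid [([493.0, 234.0], 0.65)]
[[-0.027, -0.989, 0.144, 0.414], [-0.999, 0.023, -0.023, 0.008], [0.02, -0.145, -0.989, 1.252], [0.0, 0.0, 0.0, 1.0]]
1.0 [-3.14155361e+00 -2.39674602e-05 -4.12787686e-01]
```

```bash
ls pics
```

```text
scene1.png
top1.png
```

View pics/scene1.png

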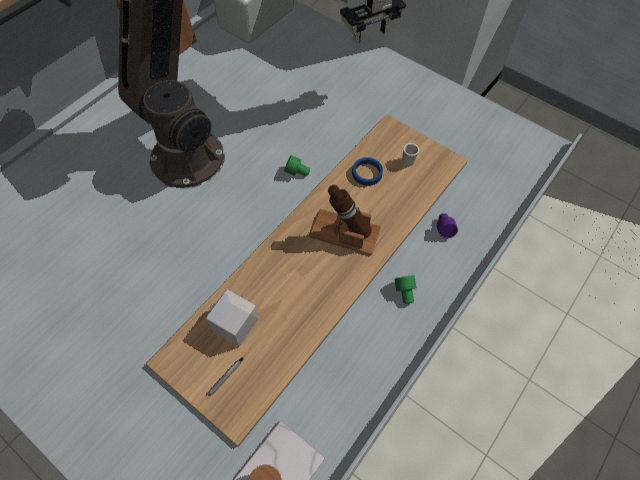

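View pics/top1.png

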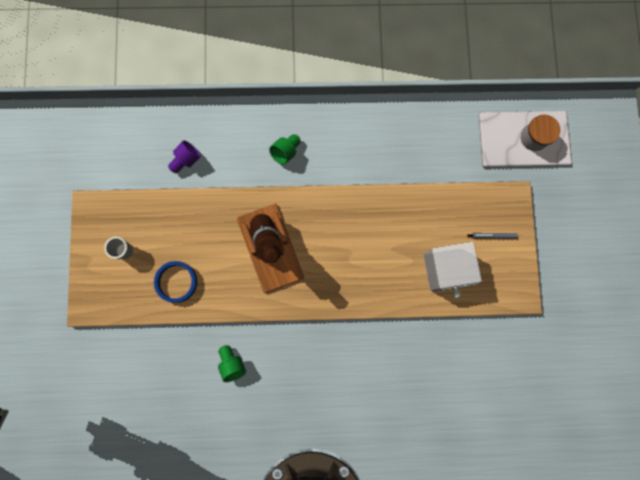

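The scene view shows the mill at (345,215), leaning to the upper left. Its brown cap head is at (335,189). The green and purple caps are decoys. In the top view the rest's long axis runs from (258,212) to (283,285), so the mill leans towards the robot. The board is empty at columns 320–410.

Run:
```python
from h import *
P={}
for q,s,t in [("rest",(345,232),(269,248)),("shoulder",(345,207),(265,241)),("cap_grip",(335,189),(271,254)),("cap_rim",(345,204),(267,245)),("tape",(366,171),(172,280)),("egg",(407,155),(117,246)),("marker",(226,378),(493,234))]:
    x,e=tri([ray("scene",s),ray("top",t)]);print(q,np.round(x,3),np.round(e,4))
for cam in ["scene","top"]:
    grab_frame(cam)
    for r in regions_of("rest",cam)[:2]:
        m=r["region"].astype(np.uint8);c=max(cv2.findContours(m,0,2)[0],key=cv2.contourArea);b=cv2.boxPoints(cv2.minAreaRect(c))
        print(cam,r["score"],b.round(1).tolist())
        W=[]
        for uv in b:
            o,d=ray(cam,uv);W.append((o+d*(0.032-o[2])/d[2])[:2])
        print(np.round(W,3).tolist(), "mean",np.mean(W,0))
c=calibration("wrist");print(np.round(c["extrinsics"],3).tolist(),np.round(c["camera_matrix"]).tolist())
```

```text
rest [0.579 0.086 0.013] [0.0005 0.0005]
shoulder [0.574 0.084 0.147] [0.0026 0.0026]
cap_grip [0.541 0.071 0.217] [0.0019 0.0019]
cap_rim [0.568 0.083 0.156] [0.0025 0.0025]
tape [0.504 0.306 0.025] [0.006 0.006]
egg [0.581 0.422 0.053] [0.0085 0.0085]
marker [ 0.599 -0.449  0.016] [0.0005 0.0005]
scene 0.85 [[309.0, 236.0], [323.70001220703125, 191.89999389648438], [385.20001220703125, 212.39999389648438], [370.5, 256.5]]
[[0.51, 0.0], [0.448, 0.15], [0.638, 0.206], [0.69, 0.056]] mean [0.57162921 0.10295898]
top 0.56 [[235.39999389648438, 217.39999389648438], [276.6000061035156, 201.89999389648438], [305.5, 279.1000061035156], [264.29998779296875, 294.5]]
[[0.651, 0.163], [0.686, 0.066], [0.502, 0.002], [0.469, 0.097]] mean [0.57702703 0.08199654]
[[-0.402, -0.883, -0.24, 0.336], [-0.915, 0.388, 0.106, 0.589], [-0.0, 0.263, -0.965, 0.385], [0.0, 0.0, 0.0, 1.0]] [[372.0, 0.0, 314.0], [0.0, 372.0, 233.0], [0.0, 0.0, 1.0]]
```

Emit:
arm_command --commands '[{"tx": 0.03, "ty": 0.03, "tz": -0.16, "twist": -0.03}, {"tx": 0.16, "ty": 0.13, "tz": -0.3, "twist": -0.06}, {"tx": 0.29, "ty": 0.24, "tz": -0.36, "twist": -0.1}, {"tx": 0.42, "ty": 0.35, "tz": -0.36, "twist": -0.13}, {"tx": 0.55, "ty": 0.46, "tz": -0.36, "twist": -0.17}, {"tx": 0.68, "ty": 0.57, "tz": -0.36, "twist": -0.2}, {"tx": 0.81, "ty": 0.68, "tz": -0.36, "twist": -0.24}, {"tx": 0.93, "ty": 0.78, "tz": -0.36, "twist": -0.24}]' --claw 1 --grip_force 10

```text
t: 1.87
eef_pos: [0.3992, 0.3581, 0.317]
ee_rot: [-3.141, -0.001, 0.349]
force: [1.0, -0.1, 0.4]
width: 0.0874
gripper_force: 0.0
```

Emit:
arm_command --commands '[{"tx": 0.02, "ty": 0.12}, {"tx": 0.04, "ty": 0.27}, {"tx": 0.06, "ty": 0.42}, {"tx": 0.08, "ty": 0.57}, {"tx": 0.1, "ty": 0.72}, {"tx": 0.12, "ty": 0.86}, {"tx": 0.14, "ty": 0.95}, {"tx": 0.14, "ty": 1.0}]'

```text
invalid input
```

```bash
cat > look.py <<'E'
from h import *
import sys,json
def look(name,qs=("shoulder","ring_grip","cap_grip","cap_rim","rest")):
    s=get_state();c=calibration("wrist");save("wrist",name+".png")
    out={"T":np.array(c["extrinsics"]).tolist()}
    for q in qs:
        out[q]=[(list(map(float,r["uv"])),round(float(r["score"]),2)) for r in spot_point(q,"wrist")[:2]]
        print(q,[(np.round(u).tolist(),s) for u,s in out[q]])
    json.dump(out,open(name+".json","w"));print(s["t"],s["eef_pos"].round(4) if hasattr(s["eef_pos"],"round") else s["eef_pos"])
if __name__=="__main__": look(sys.argv[1])
E
python3 look.py w1
```

```text
shoulder [([589.0, 126.0], 0.69)]
ring_grip []
cap_grip [([419.0, 278.0], 0.77)]
cap_rim []
rest [([589.0, 128.0], 0.88)]
1.8667 [0.3992 0.3581 0.317 ]
```

View pics/w1.png

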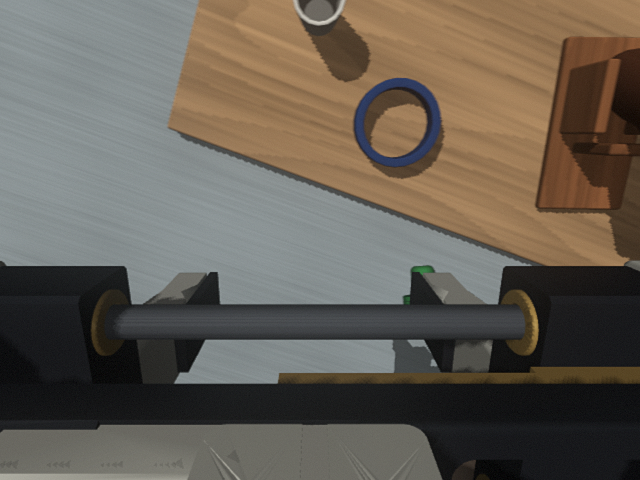

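The move was refused, so this view is still from the earlier pose. It shows the tape at (398,122), the egg cup at (319,5) and the rest's edge on the right at (590,120). I'll resend the move with all the keys in every row.

Emit:
arm_command --commands '[{"tx": 0.02, "ty": 0.12, "tz": 0, "twist": 0}, {"tx": 0.04, "ty": 0.27, "tz": 0, "twist": 0}, {"tx": 0.06, "ty": 0.42, "tz": 0, "twist": 0}, {"tx": 0.08, "ty": 0.57, "tz": 0, "twist": 0}, {"tx": 0.1, "ty": 0.72, "tz": 0, "twist": 0}, {"tx": 0.12, "ty": 0.86, "tz": 0, "twist": 0}, {"tx": 0.14, "ty": 0.95, "tz": 0, "twist": 0}, {"tx": 0.14, "ty": 0.99, "tz": 0, "twist": 0}]'

```text
t: 2.83
eef_pos: [0.5158, 0.1375, 0.316]
ee_rot: [3.141, 0.001, 0.341]
force: [-0.6, 0.4, -0.2]
width: 0.0872
gripper_force: 0.0
```

```bash
python3 look.py w2
```

```text
shoulder []
ring_grip []
cap_grip [([232.0, 301.0], 0.85), ([413.0, 225.0], 0.55)]
cap_rim [([238.0, 347.0], 0.78), ([408.0, 181.0], 0.75)]
rest [([377.0, 156.0], 0.94)]
2.8333 [0.5158 0.1375 0.316 ]
```

Emit:
arm_command --commands '[{"tx": 0, "ty": 0.1, "tz": 0, "twist": 0}, {"tx": 0, "ty": 0.2, "tz": 0, "twist": 0}, {"tx": 0, "ty": 0.28, "tz": 0, "twist": 0}, {"tx": 0, "ty": 0.28, "tz": 0, "twist": 0}, {"tx": 0, "ty": 0.28, "tz": 0, "twist": 0}, {"tx": 0, "ty": 0.28, "tz": 0, "twist": 0}, {"tx": 0, "ty": 0.28, "tz": 0, "twist": 0}, {"tx": 0, "ty": 0.28, "tz": 0, "twist": 0}]'

```text
t: 3.8
eef_pos: [0.5378, 0.0735, 0.3166]
ee_rot: [-3.141, -0.0, 0.343]
force: [0.3, 0.1, 0.2]
width: 0.0875
gripper_force: 0.0
```

Run:
```python
from h import *
import look,json
look.look("w3")
K=calibration("wrist")["camera_matrix"]
D=[json.load(open(n+".json")) for n in ("w2","w3")]
print(get_state()["ee_rot"])
S={"cap_grip":[(335,189),(271,254)],"cap_rim":[(345,204),(267,245)],"shoulder":[(345,207),(265,241)],"rest":[(345,232),(269,248)]}
for q in S:
    rs=[];
    for i,d in enumerate(D):
        c={"camera_matrix":K,"extrinsics":d["T"]}
        for uv,s in sorted(d[q],key=lambda z:-z[0][0] if i==0 else abs(z[0][0]-314))[:1]: rs.append(ray("wrist",uv,c))
    if len(rs)>1: x,e=tri(rs);print(q,"wrist",x.round(4),np.round(e,4))
    rs+=[ray("scene",S[q][0]),ray("top",S[q][1])]
    x,e=tri(rs);print(q,"all",x.round(4),np.round(e,4))
```

```text
shoulder []
ring_grip []
cap_grip [([323.0, 224.0], 0.6)]
cap_rim [([324.0, 180.0], 0.88)]
rest [([320.0, 155.0], 0.9)]
3.8 [0.5378 0.0735 0.3166]
[3.14158551e+00 1.08337073e-05 3.41539120e-01]
cap_grip wrist [0.5441 0.0679 0.2031] [0. 0.]
cap_grip all [0.5438 0.0709 0.2153] [0.0023 0.0035 0.0028 0.0038]
cap_rim wrist [0.5723 0.0769 0.1741] [0.0001 0.0001]
cap_rim all [0.5706 0.0779 0.1664] [0.0034 0.0018 0.0034 0.0062]
shoulder all [0.5745 0.0842 0.1473] [0.0026 0.0026]
rest wrist [0.5818 0.0807 0.0263] [0.0007 0.0007]
rest all [0.5806 0.082  0.0211] [0.0024 0.002  0.0006 0.0046]
```

View pics/w3.png

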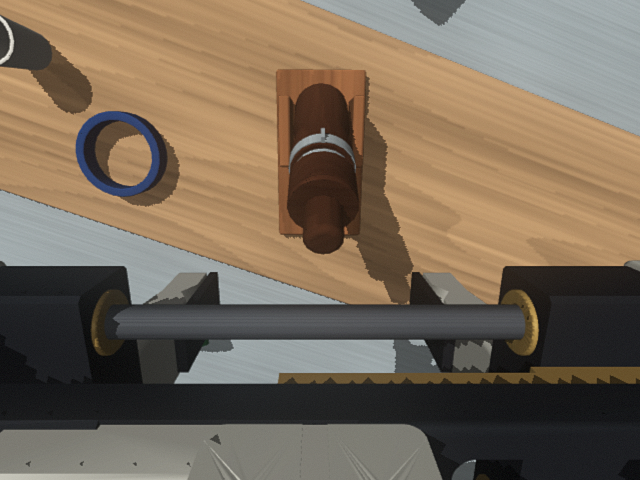

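The wrist view shows the rest and mill upright in the image, so the gripper yaw matches the lean. The cap head is at about (322,230). The ring's white bands are at row 150 and the fixed bar at (323,133). Next I'll refine the position by fitting the cap's outline in all three cameras.

Run:
```python
from h import *
from scipy.optimize import minimize
C={};M={}
for cam in ("scene","top","wrist"):
    C[cam]=calibration(cam);grab_frame(cam)
    g=proj(cam,np.array([.5438,.0709,.2153]),C[cam])
    rs=[r for r in regions_of("cap_grip",cam)]
    r=min(rs,key=lambda r:np.hypot(*(np.array(r["rect"])[:2]/2+np.array(r["rect"])[2:]/2-g)))
    M[cam]=r["region"];print(cam,r["score"],np.round(r["rect"]),g.round())
np.savez("m.npz",**M)
a=np.linspace(0,2*np.pi,40)
def cyl(r,z0,z1): return np.array([[r*np.cos(t),r*np.sin(t),z] for t in a for z in (z0,z1)])
parts=[cyl(.015,-.022,.016),cyl(.028,-.058,-.022)]
def rend(p,cam):
    Rm=R.from_euler("zy",[p[3],-np.pi/6]).as_matrix();im=np.zeros((480,640),np.uint8)
    c=C[cam];K=np.array(c["camera_matrix"]);T=np.linalg.inv(np.array(c["extrinsics"]))
    S=4;big=np.zeros((480*S,640*S),np.uint8) if cam!="wrist" else None
    for P in parts:
        W=P@Rm.T+p[:3];q=(T[:3,:3]@W.T).T+T[:3,3];q=(K@q.T).T;uv=q[:,:2]/q[:,2:]
        cv2.fillConvexPoly(im,cv2.convexHull((uv*16).round().astype(np.int32)),1,shift=4)
    return im>0
def cost(p,cams=C):
    v=0
    for cam in cams:
        r=rend(p,cam);v+=1-(r&M[cam]).sum()/(r|M[cam]).sum()
    return v
for cams in (("scene","top","wrist"),("scene","top"),("scene","wrist")):
  best=None
  for z in (.205,.215,.222):
    s=np.array([.5438,.0709,z,.342]);sim=np.vstack([s]+[s+d for d in np.diag([.008,.008,.01,.06])])
    o=minimize(cost,s,args=(cams,),method="Nelder-Mead",options=dict(initial_simplex=sim,xatol=1e-4,fatol=1e-4))
    if best is None or o.fun<best.fun: best=o
  p=best.x;st=get_state();d=p[:3]-st["eef_pos"];yw=st["ee_rot"][2]
  print(cams,p.round(4),round(best.fun,3),"tool x,y",round(d[0]*np.cos(yw)+d[1]*np.sin(yw),4),round(d[0]*np.sin(yw)-d[1]*np.cos(yw),4),"TCP z",st["eef_pos"][2])
```

```text
scene 0.95 [330. 184. 352. 214.] [335. 190.]
top 0.74 [268. 136. 303. 163.] [270. 252.]
wrist 0.92 [286. 147. 357. 256.] [318. 227.]
('scene', 'top', 'wrist') [0.5426 0.0737 0.2108 0.479 ] 1.302 tool x,y 0.0047 0.0003 TCP z 0.31656182187010734
('scene', 'top') [0.5421 0.0733 0.2124 0.3652] 1.155 tool x,y 0.0041 0.0006 TCP z 0.31656182187010734
('scene', 'wrist') [0.5426 0.0737 0.2108 0.479 ] 0.302 tool x,y 0.0047 0.0003 TCP z 0.31656182187010734
```

Run:
```python
from h import *
from scipy.optimize import minimize
C={c:calibration(c) for c in ("scene","wrist")};M=np.load("m.npz")
a=np.linspace(0,2*np.pi,40)
def cyl(r,z0,z1): return np.array([[r*np.cos(t),r*np.sin(t),z] for t in a for z in (z0,z1)])
parts=[cyl(.015,-.022,.016),cyl(.028,-.058,-.022)]
def rend(p,yaw,cam):
    Rm=R.from_euler("zy",[yaw,0]).as_matrix()@R.from_euler("y",-np.pi/6).as_matrix();im=np.zeros((480,640),np.uint8)
    c=C[cam];K=np.array(c["camera_matrix"]);T=np.linalg.inv(np.array(c["extrinsics"]))
    for P in parts:
        q=((P@Rm.T+p)@T[:3,:3].T+T[:3,3])@K.T;uv=q[:,:2]/q[:,2:]
        cv2.fillConvexPoly(im,cv2.convexHull((uv*16).round().astype(np.int32)),1,shift=4)
    return im>0
def iou(p,yaw,cam):
    r=rend(p,yaw,cam);return (r&M[cam]).sum()/(r|M[cam]).sum()
st=get_state();e=st["eef_pos"];yw=st["ee_rot"][2]
def tool(d): return round(d[0]*np.cos(yw)+d[1]*np.sin(yw),4),round(d[0]*np.sin(yw)-d[1]*np.cos(yw),4)
for yaw in (.30,.342,.38,.45):
  for cams in (("wrist",),("scene","wrist")):
    s=np.array([.5438,.0709,.213]);sim=np.vstack([s]+[s+d for d in np.diag([.008,.008,.01])])
    o=minimize(lambda p:sum(1-iou(p,yaw,c) for c in cams),s,method="Nelder-Mead",options=dict(initial_simplex=sim,xatol=1e-4,fatol=1e-4))
    print(yaw,cams,o.x.round(4),tool(o.x-e),[round(iou(o.x,yaw,c),3) for c in C])
m=M["wrist"];v,u=np.nonzero(m)
for r in (160,180,195,215,225,235,245): print(r,u[v==r].min(),u[v==r].max())
```

```text
0.3 ('wrist',) [0.5435 0.0679 0.203 ] (np.float64(0.0036), np.float64(0.0061)) [np.float64(0.74), np.float64(0.97)]
0.3 ('scene', 'wrist') [0.5447 0.0688 0.2121] (np.float64(0.005), np.float64(0.0056)) [np.float64(0.864), np.float64(0.939)]
0.342 ('wrist',) [0.5436 0.0674 0.2039] (np.float64(0.0035), np.float64(0.0067)) [np.float64(0.771), np.float64(0.975)]
0.342 ('scene', 'wrist') [0.5456 0.0683 0.2126] (np.float64(0.0058), np.float64(0.0064)) [np.float64(0.868), np.float64(0.934)]
0.38 ('wrist',) [0.5436 0.0669 0.2048] (np.float64(0.0034), np.float64(0.0071)) [np.float64(0.775), np.float64(0.969)]
0.38 ('scene', 'wrist') [0.5448 0.068  0.2098] (np.float64(0.0049), np.float64(0.0065)) [np.float64(0.874), np.float64(0.942)]
0.45 ('wrist',) [0.5439 0.0655 0.2034] (np.float64(0.0032), np.float64(0.0085)) [np.float64(0.732), np.float64(0.945)]
0.45 ('scene', 'wrist') [0.5454 0.0664 0.2125] (np.float64(0.0049), np.float64(0.0082)) [np.float64(0.875), np.float64(0.925)]
160 296 346
180 288 354
195 287 356
215 288 354
225 296 346
235 301 343
245 303 339
```

Emit:
arm_command --commands '[{"tx": 0.004, "ty": 0.026, "tz": 0.05, "twist": 0}, {"tx": 0.004, "ty": 0.026, "tz": 0.15, "twist": 0}, {"tx": 0.004, "ty": 0.026, "tz": 0.25, "twist": 0}, {"tx": 0.004, "ty": 0.026, "tz": 0.35, "twist": 0}, {"tx": 0.004, "ty": 0.026, "tz": 0.43, "twist": 0}, {"tx": 0.004, "ty": 0.026, "tz": 0.47, "twist": 0}, {"tx": 0.004, "ty": 0.026, "tz": 0.49, "twist": 0}, {"tx": 0.004, "ty": 0.026, "tz": 0.49, "twist": 0}]' --claw 1

```text
t: 5.07
eef_pos: [0.541, 0.0666, 0.1935]
ee_rot: [3.141, 0.001, 0.341]
force: [-0.2, -0.7, 0.1]
width: 0.0875
gripper_force: 0.0
```

```bash
python3 -c "
from h import *
s=get_state();save('wrist','w4.png');print(s['eef_pos'],s['force'])"
```

```text
[0.54101026 0.06658146 0.19353246] [-0.17018277 -0.73325924  0.11572786]
```

View pics/w4.png

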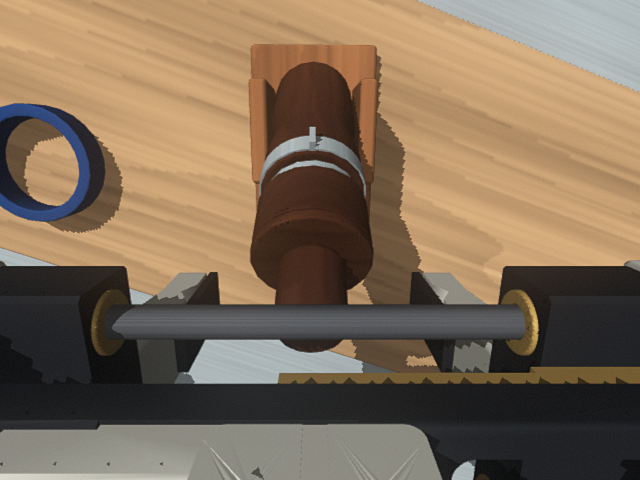

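The head, at columns 275–347, is centred between the fingers at 218 and 412, and the mill's axis is vertical in the image. I'll close on it.

Emit:
arm_command --commands '[{"tx": 0, "ty": 0, "tz": 0, "twist": 0}, {"tx": 0, "ty": 0, "tz": 0, "twist": 0}, {"tx": 0, "ty": 0, "tz": 0, "twist": 0}, {"tx": 0, "ty": 0, "tz": 0, "twist": 0}, {"tx": 0, "ty": 0, "tz": 0, "twist": 0}, {"tx": 0, "ty": 0, "tz": 0, "twist": 0}, {"tx": 0, "ty": 0, "tz": 0, "twist": 0}, {"tx": 0, "ty": 0, "tz": 0, "twist": 0}]' --claw 0 --grip_force 15

```text
t: 5.78
eef_pos: [0.5411, 0.0667, 0.1941]
ee_rot: [-3.142, -0.0, 0.341]
force: [-0.2, -0.8, -0.1]
width: 0.04
gripper_force: 0.0
```

Emit:
arm_command --commands '[{"tx": 0, "ty": 0, "tz": 0, "twist": 0}, {"tx": 0, "ty": 0, "tz": 0, "twist": 0}, {"tx": 0, "ty": 0, "tz": 0, "twist": 0}, {"tx": 0, "ty": 0, "tz": 0, "twist": 0}, {"tx": 0, "ty": 0, "tz": 0, "twist": 0}, {"tx": 0, "ty": 0, "tz": 0, "twist": 0}, {"tx": 0, "ty": 0, "tz": 0, "twist": 0}, {"tx": 0, "ty": 0, "tz": 0, "twist": 0}]'

```text
t: 6.45
eef_pos: [0.5411, 0.0667, 0.194]
ee_rot: [3.142, 0.0, 0.341]
force: [0.3, -0.2, 0.6]
width: 0.0295
gripper_force: 15.0
```

Emit:
arm_command --commands '[{"tx": -0.01, "ty": 0, "tz": -0.017, "twist": 0}, {"tx": -0.025, "ty": 0, "tz": -0.043, "twist": 0}, {"tx": -0.04, "ty": 0, "tz": -0.069, "twist": 0}, {"tx": -0.055, "ty": 0, "tz": -0.095, "twist": 0}, {"tx": -0.075, "ty": 0, "tz": -0.13, "twist": 0}, {"tx": -0.1, "ty": 0, "tz": -0.173, "twist": 0}, {"tx": -0.12, "ty": 0, "tz": -0.25, "twist": 0}, {"tx": -0.12, "ty": 0, "tz": -0.32, "twist": 0}]'

```text
t: 7.12
eef_pos: [0.5116, 0.0561, 0.2759]
ee_rot: [-3.142, -0.0, 0.341]
force: [-0.2, 0.0, -0.9]
width: 0.0298
gripper_force: 15.0
```

Emit:
arm_command --commands '[{"tx": -0.02, "ty": 0.06, "tz": 0, "twist": 0}, {"tx": -0.05, "ty": 0.18, "tz": 0, "twist": 0}, {"tx": -0.08, "ty": 0.3, "tz": 0, "twist": 0}, {"tx": -0.11, "ty": 0.44, "tz": 0, "twist": 0}, {"tx": -0.14, "ty": 0.57, "tz": 0.07, "twist": 0}, {"tx": -0.17, "ty": 0.67, "tz": 0.19, "twist": 0}, {"tx": -0.18, "ty": 0.725, "tz": 0.31, "twist": 0}, {"tx": -0.18, "ty": 0.725, "tz": 0.44, "twist": 0}]'

```text
t: 7.78
eef_pos: [0.5314, -0.1318, 0.1646]
ee_rot: [3.14, -0.002, 0.339]
force: [0.7, 0.6, -1.3]
width: 0.0294
gripper_force: 15.0
```

Emit:
arm_command --commands '[{"tx": 0, "ty": 0, "tz": 0.1, "twist": 0}, {"tx": 0, "ty": 0, "tz": 0.2, "twist": 0}, {"tx": 0, "ty": 0, "tz": 0.25, "twist": 0}, {"tx": 0, "ty": 0, "tz": 0.28, "twist": 0}, {"tx": 0, "ty": 0, "tz": 0.28, "twist": 0}, {"tx": 0, "ty": 0, "tz": 0.28, "twist": 0}, {"tx": 0, "ty": 0, "tz": 0.28, "twist": 0}, {"tx": 0, "ty": 0, "tz": 0.28, "twist": 0}]' --grip_force 4

```text
t: 8.45
eef_pos: [0.532, -0.1291, 0.0955]
ee_rot: [3.141, -0.002, 0.341]
force: [0.2, -0.4, -0.3]
width: 0.0296
gripper_force: 4.0
```

Run:
```python
from h import *
s=get_state();im=grab_frame("scene");c=proj("scene",np.array(s["eef_pos"])).astype(int);print(c,s["eef_pos"],s["force"])
a=im[max(c[1]-75,0):c[1]+75,c[0]-75:c[0]+75];w=grab_frame("wrist")
cv2.imwrite("pics/p1.png",np.hstack([cv2.resize(a,(400,400),interpolation=2),cv2.resize(w,(400,400))])[:,:,::-1])
```

```text
[285 261] [ 0.53198971 -0.12909133  0.0955124 ] [ 0.17326011 -0.43053578 -0.31770798]
```

View pics/p1.png

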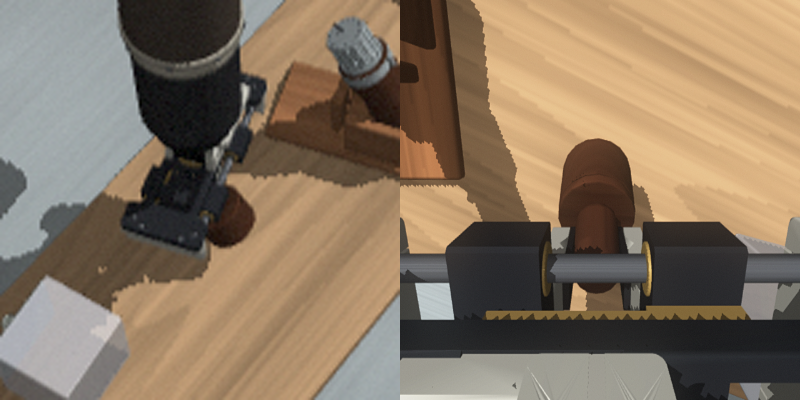

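The left (scene) crop shows the cap off the mill and held, with the ring bare. In the wrist half the cap still leans, with its skirt toward the top of the image at (597,180). Now I'll touch the rim down on the board.

Emit:
arm_command --commands '[{"tx": 0, "ty": 0, "tz": 0.05, "twist": 0}, {"tx": 0, "ty": 0, "tz": 0.08, "twist": 0}, {"tx": 0, "ty": 0, "tz": 0.09, "twist": 0}, {"tx": 0, "ty": 0, "tz": 0.095, "twist": 0}, {"tx": 0, "ty": 0, "tz": 0.1, "twist": 0}, {"tx": 0, "ty": 0, "tz": 0.105, "twist": 0}, {"tx": 0, "ty": 0, "tz": 0.11, "twist": 0}, {"tx": 0, "ty": 0, "tz": 0.11, "twist": 0}]'

```text
t: 9.22
eef_pos: [0.5311, -0.1292, 0.0665]
ee_rot: [-3.142, -0.0, 0.341]
force: [-0.9, 0.3, -1.0]
width: 0.0298
gripper_force: 4.0
```

Emit:
arm_command --commands '[{"tx": 0, "ty": 0, "tz": 0.002, "twist": 0}, {"tx": 0, "ty": 0, "tz": 0.004, "twist": 0}, {"tx": 0, "ty": 0, "tz": 0.006, "twist": 0}, {"tx": 0, "ty": 0, "tz": 0.008, "twist": 0}, {"tx": 0, "ty": 0, "tz": 0.01, "twist": 0}, {"tx": 0, "ty": 0, "tz": 0.012, "twist": 0}, {"tx": 0, "ty": 0, "tz": 0.012, "twist": 0}, {"tx": 0, "ty": 0, "tz": 0.012, "twist": 0}]'

```text
t: 9.88
eef_pos: [0.532, -0.1293, 0.0644]
ee_rot: [3.141, -0.002, 0.342]
force: [-0.5, -0.4, 5.4]
width: 0.0297
gripper_force: 4.0
```

Run:
```python
from h import *
s=get_state();w=grab_frame("wrist")
r=regions_of("cap_grip","wrist");print([(np.round(x["rect"]),x["score"]) for x in r[:3]],s["force"],s["moment"])
for q in ("cap_grip","cap_rim"):print(q,[(np.round(x["uv"]),round(x["score"],2)) for x in spot_point(q,"wrist")[:2]])
```

```text
[(array([254., 164., 377., 351.]), 0.65), (array([545., 302., 604., 480.]), 0.38)] [-0.50898638 -0.35859246  5.42998372] [-0.00160969  0.144009    0.03486825]
cap_grip [(array([313., 301.]), 0.62)]
cap_rim []
```

Emit:
arm_command --commands '[{"tx": 0.016, "ty": 0, "tz": 0, "twist": 0}, {"tx": 0.032, "ty": 0, "tz": 0, "twist": 0}, {"tx": 0.048, "ty": 0, "tz": 0.002, "twist": 0}, {"tx": 0.064, "ty": 0, "tz": 0.004, "twist": 0}, {"tx": 0.088, "ty": 0, "tz": 0.009, "twist": 0}, {"tx": 0.112, "ty": 0, "tz": 0.016, "twist": 0}, {"tx": 0.132, "ty": 0, "tz": 0.024, "twist": 0}, {"tx": 0.134, "ty": 0, "tz": 0.025, "twist": 0}]'

```text
t: 10.75
eef_pos: [0.5632, -0.1178, 0.0567]
ee_rot: [-3.142, 0.001, 0.342]
force: [-0.6, -0.4, 2.3]
width: 0.0297
gripper_force: 4.0
```

Run:
```python
from h import *
s=get_state();w=grab_frame("wrist");print(s["eef_pos"],s["force"],s["moment"])
sc=grab_frame("scene");c=proj("scene",np.array(s["eef_pos"])).astype(int)
a=sc[c[1]-50:c[1]+70,c[0]-60:c[0]+60]
cv2.imwrite("pics/p2.png",np.hstack([cv2.resize(a,(400,400),interpolation=2),cv2.resize(w[100:400,170:470],(400,400))])[:,:,::-1])
```

```text
[ 0.56320237 -0.11775625  0.05674826] [-0.61755806 -0.3513931   2.27566607] [-0.14918341  0.25837674 -0.00524462]
```

View pics/p2.png

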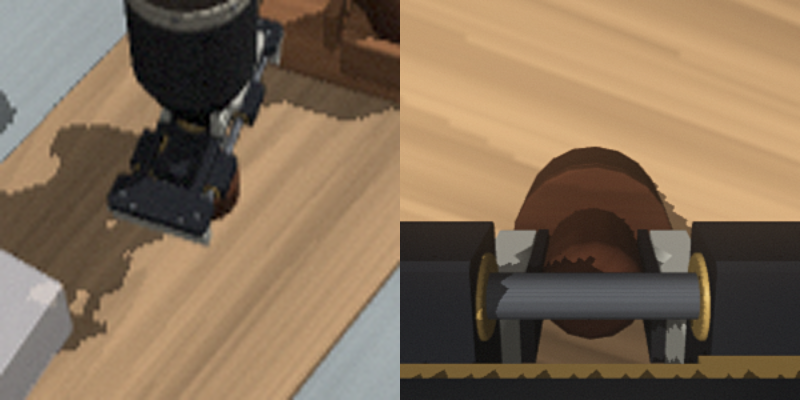

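The wrist half shows the cap nearly upright, with the head round and centred over the skirt. I'll release it and rise.

Emit:
arm_command --commands '[{"tx": 0, "ty": 0, "tz": 0, "twist": 0}, {"tx": 0, "ty": 0, "tz": -0.003, "twist": 0}, {"tx": 0, "ty": 0, "tz": -0.003, "twist": 0}, {"tx": 0, "ty": 0, "tz": -0.003, "twist": 0}, {"tx": 0, "ty": 0, "tz": -0.003, "twist": 0}, {"tx": 0, "ty": 0, "tz": -0.003, "twist": 0}, {"tx": 0, "ty": 0, "tz": -0.003, "twist": 0}, {"tx": 0, "ty": 0, "tz": -0.003, "twist": 0}]' --claw 1

```text
t: 11.52
eef_pos: [0.5627, -0.118, 0.0581]
ee_rot: [3.142, -0.0, 0.341]
force: [-0.2, -0.6, 0.2]
width: 0.0775
gripper_force: 0.0
```

Emit:
arm_command --commands '[{"tx": 0, "ty": 0, "tz": -0.05, "twist": 0}, {"tx": 0, "ty": 0, "tz": -0.15, "twist": 0}, {"tx": 0, "ty": 0, "tz": -0.3, "twist": 0}, {"tx": 0, "ty": 0, "tz": -0.45, "twist": 0}, {"tx": 0, "ty": 0, "tz": -0.6, "twist": 0}, {"tx": 0, "ty": -0.14, "tz": -0.7, "twist": 0}, {"tx": 0.03, "ty": -0.28, "tz": -0.8, "twist": 0}, {"tx": 0.07, "ty": -0.4, "tz": -0.84, "twist": 0}]'

```text
t: 12.18
eef_pos: [0.5458, -0.0174, 0.2719]
ee_rot: [3.141, -0.005, 0.339]
force: [0.7, 1.5, -0.9]
width: 0.0878
gripper_force: 0.0
```

Emit:
arm_command --commands '[{"tx": 0.06, "ty": -0.1, "tz": 0, "twist": 0}, {"tx": 0.12, "ty": -0.2, "tz": 0, "twist": 0}, {"tx": 0.17, "ty": -0.29, "tz": 0, "twist": 0}, {"tx": 0.17, "ty": -0.32, "tz": 0, "twist": 0}, {"tx": 0.17, "ty": -0.32, "tz": 0, "twist": 0}, {"tx": 0.17, "ty": -0.32, "tz": 0, "twist": 0}, {"tx": 0.17, "ty": -0.32, "tz": 0, "twist": 0}, {"tx": 0.17, "ty": -0.32, "tz": 0, "twist": 0}]'

```text
t: 12.85
eef_pos: [0.5589, 0.0708, 0.2681]
ee_rot: [3.142, 0.0, 0.34]
force: [-0.7, -0.2, -0.1]
width: 0.0877
gripper_force: 0.0
```

Run:
```python
from h import *
s=get_state();c=calibration("wrist");w=save("wrist","r0.png");print(s["eef_pos"],s["ee_rot"])
for q in ("ring_grip","shoulder"):print(q,[(np.round(x["uv"]),round(x["score"],2)) for x in spot_point(q,"wrist")[:2]],proj("wrist",np.array([.563,.0746,.1786] if q=="ring_grip" else [.5771,.0796,.1526]),c).round())
r=regions_of("mill_ring","wrist");print([(np.round(x["rect"]),round(x["score"],2)) for x in r[:2]])
grab_frame("scene")
for q in ("cap_grip","cap_rim"):print(q,[(np.round(x["uv"]),round(x["score"],2)) for x in spot_point(q,"scene")[:5]],proj("scene",np.array([.563,-.118,.078 if q=="cap_grip" else .02])).round())
for q in ("ring_grip","shoulder"):print(q,[(np.round(x["uv"]),round(x["score"],2)) for x in spot_point(q,"scene")[:2]],proj("scene",np.array([.563,.0746,.1786] if q=="ring_grip" else [.5771,.0796,.1526])).round())
cv2.imwrite("pics/r0c.png",np.hstack([cv2.resize(w[100:300,220:420],(400,400),interpolation=2),cv2.resize(w,(400,400))])[:,:,::-1])
```

```text
[0.55885721 0.07081375 0.2680728 ] [3.14153536e+00 9.13240473e-05 3.40225299e-01]
ring_grip [(array([310., 234.]), 0.63)] [310. 231.]
shoulder [(array([312., 204.]), 0.83)] [310. 203.]
[(array([280., 183., 342., 262.]), 0.81)]
cap_grip [(array([444., 217.]), 0.93), (array([303., 171.]), 0.73), (array([298., 268.]), 0.62)] [297. 267.]
cap_rim [(array([301., 276.]), 0.92), (array([405., 275.]), 0.7), (array([288., 164.]), 0.66), (array([450., 230.]), 0.6)] [298. 277.]
ring_grip [(array([339., 199.]), 0.84)] [341. 201.]
shoulder [(array([345., 208.]), 0.68), (array([300., 268.]), 0.68)] [346. 207.]
```

View pics/r0c.png

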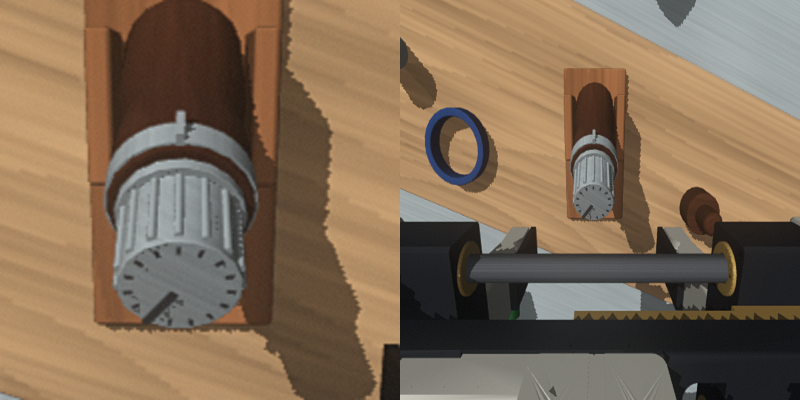

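The cap stands upright at right, at (700,205) in the right half. In the enlarged ring the line points down-left from its centre (180,283) to (150,312). That is about 144° anticlockwise from the fixed bar at the top, or six clicks. My predicted ring axis matches within 3 px.

Emit:
arm_command --commands '[{"tx": 0.011, "ty": -0.01, "tz": 0.04, "twist": -0.03}, {"tx": 0.011, "ty": -0.01, "tz": 0.13, "twist": -0.06}, {"tx": 0.011, "ty": -0.01, "tz": 0.22, "twist": -0.1}, {"tx": 0.011, "ty": -0.01, "tz": 0.31, "twist": -0.139}, {"tx": 0.011, "ty": -0.01, "tz": 0.38, "twist": -0.139}, {"tx": 0.011, "ty": -0.01, "tz": 0.41, "twist": -0.139}, {"tx": 0.011, "ty": -0.01, "tz": 0.416, "twist": -0.139}, {"tx": 0.011, "ty": -0.01, "tz": 0.416, "twist": -0.139}]' --claw 0.7

```text
t: 13.97
eef_pos: [0.561, 0.075, 0.1643]
ee_rot: [3.141, 0.0, 0.777]
force: [-0.4, 0.1, 1.3]
width: 0.0616
gripper_force: 0.0
```

Emit:
arm_command --commands '[{"tx": 0, "ty": 0, "tz": 0, "twist": 0}, {"tx": 0, "ty": 0, "tz": 0, "twist": 0}, {"tx": 0, "ty": 0, "tz": 0, "twist": 0}, {"tx": 0, "ty": 0, "tz": 0, "twist": 0}, {"tx": 0, "ty": 0, "tz": 0, "twist": 0}, {"tx": 0, "ty": 0, "tz": 0, "twist": 0}, {"tx": 0, "ty": 0, "tz": 0, "twist": 0}, {"tx": 0, "ty": 0, "tz": 0, "twist": 0}]' --claw 0 --grip_force 20

```text
t: 14.63
eef_pos: [0.5622, 0.0744, 0.1654]
ee_rot: [3.139, -0.002, 0.778]
force: [3.9, -4.9, -1.8]
width: 0.0468
gripper_force: 19.0
```

```bash
python3 -c "
from h import *
s=get_state();print({k:np.round(v,3) for k,v in s.items()})"
```

```text
{'t': np.float64(14.633), 'q': array([ 0.478,  0.229, -0.319,  0.002, -1.02 ,  1.869]), 'qd': array([ 0.001,  0.001, -0.   , -0.001,  0.   ,  0.001]), 'joint_efforts': array([  2.999, -45.798,  25.846,   4.257,  -0.656,   0.092]), 'eef_pos': array([0.562, 0.074, 0.165]), 'ee_rot': array([ 3.139e+00, -2.000e-03,  7.780e-01]), 'force': array([ 3.855, -4.948, -1.754]), 'moment': array([-1.807, -1.752, -0.138]), 'gripper_force': np.float64(19.008), 'width': np.float64(0.047)}
```

Emit:
arm_command --commands '[{"tx": 0, "ty": 0, "tz": 0, "twist": 0.035}, {"tx": 0, "ty": 0, "tz": 0, "twist": 0.07}, {"tx": 0, "ty": 0, "tz": 0, "twist": 0.105}, {"tx": 0, "ty": 0, "tz": 0, "twist": 0.14}, {"tx": 0, "ty": 0, "tz": 0, "twist": 0.175}, {"tx": 0, "ty": 0, "tz": 0, "twist": 0.21}, {"tx": 0, "ty": 0, "tz": 0, "twist": 0.245}, {"tx": 0, "ty": 0, "tz": 0, "twist": 0.28}]'

```text
t: 15.3
eef_pos: [0.5608, 0.0765, 0.1656]
ee_rot: [-3.139, -0.001, -0.106]
force: [-7.9, 8.1, 10.1]
width: 0.046
gripper_force: 21.9
```

Run:
```python
from h import *
s=get_state();print({k:np.round(s[k],3) for k in ("force","moment","width","gripper_force","ee_rot","eef_pos")})
w=grab_frame("scene");c=proj("scene",np.array([.563,.0746,.18])).astype(int);np.save("s1.npy",w)
w=save("wrist","r1.png")
```

```text
{'force': array([-7.929,  8.074, 10.058]), 'moment': array([3.627, 2.967, 0.935]), 'width': np.float64(0.046), 'gripper_force': np.float64(21.854), 'ee_rot': array([-3.139e+00, -1.000e-03, -1.060e-01]), 'eef_pos': array([0.561, 0.077, 0.166])}
```

Emit:
arm_command --commands '[{"tx": 0, "ty": 0, "tz": 0, "twist": 0}, {"tx": 0, "ty": 0, "tz": 0, "twist": 0}, {"tx": 0, "ty": 0, "tz": 0, "twist": 0}, {"tx": 0, "ty": 0, "tz": 0, "twist": -0.05}, {"tx": 0, "ty": 0, "tz": 0, "twist": -0.09}, {"tx": 0, "ty": 0, "tz": 0, "twist": -0.13}, {"tx": 0, "ty": 0, "tz": -0.05, "twist": -0.139}, {"tx": 0, "ty": 0, "tz": -0.1, "twist": -0.139}]' --claw 0.7

```text
t: 16.07
eef_pos: [0.5603, 0.0745, 0.1887]
ee_rot: [3.141, 0.002, 0.339]
force: [0.4, 0.1, 0.0]
width: 0.0612
gripper_force: 0.0
```

Run:
```python
from h import *
s=get_state();w=save("wrist","r2.png");c=calibration("wrist");print(s["eef_pos"],s["ee_rot"])
a=np.array([-np.sin(np.pi/6)*np.cos(.342),-np.sin(np.pi/6)*np.sin(.342),np.cos(np.pi/6)])
p=proj("wrist",np.array([.563,.0746,.1786])+.01*a,c).astype(int);print(p)
a=w[p[1]-80:p[1]+80,p[0]-80:p[0]+80]
w1=cv2.imread("pics/r1.png")[:,:,::-1]
cv2.imwrite("pics/r2c.png",np.hstack([cv2.resize(w1[130:370,190:430],(400,400)),cv2.resize(a,(400,400),interpolation=2)])[:,:,::-1])
```

```text
[0.56026286 0.07448    0.18865318] [3.14120366e+00 2.04341254e-03 3.38815279e-01]
[313 295]
```

View pics/r2c.png

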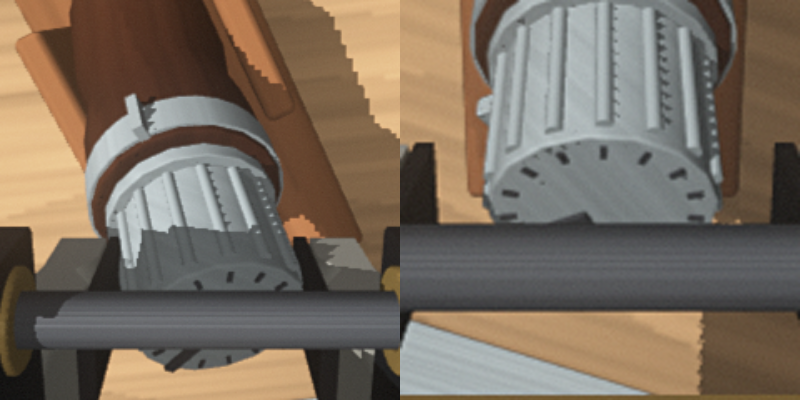

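The right half shows the tab at the ring's left side (485,108), so the ring has turned clockwise by about 45°, or two clicks. The method works, so I'll do a second stroke.

Emit:
arm_command --commands '[{"tx": 0, "ty": 0, "tz": 0, "twist": -0.035}, {"tx": 0, "ty": 0, "tz": 0, "twist": -0.07}, {"tx": 0, "ty": 0, "tz": 0.03, "twist": -0.105}, {"tx": 0, "ty": 0, "tz": 0.07, "twist": -0.14}, {"tx": 0, "ty": 0, "tz": 0.1, "twist": -0.14}, {"tx": 0, "ty": 0, "tz": 0.1, "twist": -0.14}, {"tx": 0, "ty": 0, "tz": 0.1, "twist": -0.14}, {"tx": 0, "ty": 0, "tz": 0.1, "twist": -0.14}]' --claw 0.6

```text
t: 16.78
eef_pos: [0.5608, 0.0749, 0.1642]
ee_rot: [3.142, 0.0, 0.772]
force: [-0.4, -0.2, 0.6]
width: 0.0526
gripper_force: 0.0
```

Emit:
arm_command --commands '[{"tx": 0, "ty": 0, "tz": 0, "twist": 0}, {"tx": 0, "ty": 0, "tz": 0, "twist": 0}, {"tx": 0, "ty": 0, "tz": 0, "twist": 0}, {"tx": 0, "ty": 0, "tz": 0, "twist": 0}, {"tx": 0, "ty": 0, "tz": 0, "twist": 0}, {"tx": 0, "ty": 0, "tz": 0, "twist": 0}, {"tx": 0, "ty": 0, "tz": 0, "twist": 0}, {"tx": 0, "ty": 0, "tz": 0, "twist": 0}]' --claw 0

```text
t: 17.45
eef_pos: [0.5618, 0.0741, 0.1645]
ee_rot: [3.14, -0.001, 0.773]
force: [6.5, -6.1, -2.7]
width: 0.0464
gripper_force: 18.8
```

Emit:
arm_command --commands '[{"tx": 0, "ty": 0, "tz": 0, "twist": 0.035}, {"tx": 0, "ty": 0, "tz": 0, "twist": 0.07}, {"tx": 0, "ty": 0, "tz": 0, "twist": 0.105}, {"tx": 0, "ty": 0, "tz": 0, "twist": 0.14}, {"tx": 0, "ty": 0, "tz": 0, "twist": 0.175}, {"tx": 0, "ty": 0, "tz": 0, "twist": 0.21}, {"tx": 0, "ty": 0, "tz": 0, "twist": 0.245}, {"tx": 0, "ty": 0, "tz": 0, "twist": 0.28}]'

```text
t: 18.12
eef_pos: [0.5595, 0.0767, 0.1648]
ee_rot: [-3.139, 0.001, -0.111]
force: [-10.6, 8.9, 9.8]
width: 0.0456
gripper_force: 22.3
```

Emit:
arm_command --commands '[{"tx": 0, "ty": 0, "tz": 0, "twist": 0}, {"tx": 0, "ty": 0, "tz": 0, "twist": 0}, {"tx": 0, "ty": 0, "tz": 0, "twist": 0}, {"tx": 0, "ty": 0, "tz": -0.1, "twist": -0.035}, {"tx": 0, "ty": 0, "tz": -0.2, "twist": -0.07}, {"tx": 0, "ty": 0, "tz": -0.3, "twist": -0.105}, {"tx": 0, "ty": 0, "tz": -0.4, "twist": -0.14}, {"tx": 0, "ty": 0, "tz": -0.416, "twist": -0.14}]' --claw 0.7

```text
t: 18.78
eef_pos: [0.5627, 0.075, 0.2728]
ee_rot: [3.141, -0.006, 0.342]
force: [0.5, 1.5, -0.5]
width: 0.0612
gripper_force: 0.0
```

```bash
cat > ang.py <<'E'
from h import *
sh=np.array([.5771,.0796,.1526]);yw=.342;x=np.array([np.cos(yw),np.sin(yw),0]);z=np.array([0,0,1.])
a=-.5*x+.866*z;p=.866*x+.5*z;q=np.cross(a,p)
def ang(im,c,show=True):
    g=cv2.GaussianBlur(cv2.cvtColor(im,cv2.COLOR_RGB2GRAY),(3,3),0).astype(np.float32)
    th=np.radians(np.arange(0,360,2));best=None
    for dx in np.arange(-.004,.0041,.001):
      for dy in np.arange(-.004,.0041,.001):
        C=sh+.04*a+dx*p+dy*q
        rr=np.linspace(.003,.015,13);P=C+(rr[:,None,None]*(np.cos(th)[:,None]*p+np.sin(th)[:,None]*q))
        uv=np.array([proj("wrist",v,c) for v in P.reshape(-1,3)],np.float32).reshape(13,-1,2)
        v=cv2.remap(g,uv[...,0],uv[...,1],1).mean(0);s=np.median(v)-v.min()
        if best is None or s>best[0]: best=(s,float(np.degrees(th[v.argmin()])),dx,dy)
    return best
def calib_at(pos,rot,cnow,snow):
    def T(p,r): M=np.eye(4);M[:3,:3]=R.from_euler("xyz",r).as_matrix();M[:3,3]=p;return M
    return {"camera_matrix":cnow["camera_matrix"],"extrinsics":T(pos,rot)@np.linalg.inv(T(snow["eef_pos"],snow["ee_rot"]))@np.array(cnow["extrinsics"])}
if __name__=="__main__":
    import sys
    s=get_state();c=calibration("wrist")
    c0=calib_at([.55886,.07081,.26807],[3.1415,.0001,.3402],c,s)
    if len(sys.argv)>2: print("r0",ang(cv2.imread("pics/r0.png")[:,:,::-1],c0))
    im=save("wrist",sys.argv[1]+".png");print(s["t"],s["eef_pos"],s["ee_rot"][2],"angle",ang(im,c))
E
python3 ang.py r3 1
```

```text
r0 (np.float32(62.93232), 146.0, np.float64(-0.003), np.float64(0.001))
18.7833 [0.56272009 0.07501923 0.27284494] 0.3417354393092846 angle (np.float32(64.21206), 96.00000000000001, np.float64(-0.003), np.float64(0.001))
```

Emit:
arm_command --commands '[{"tx": 0, "ty": 0, "tz": 0.08, "twist": -0.035}, {"tx": 0, "ty": 0, "tz": 0.18, "twist": -0.07}, {"tx": 0, "ty": 0, "tz": 0.28, "twist": -0.105}, {"tx": 0, "ty": 0, "tz": 0.36, "twist": -0.14}, {"tx": 0, "ty": 0, "tz": 0.41, "twist": -0.16}, {"tx": 0, "ty": 0, "tz": 0.416, "twist": -0.16}, {"tx": 0, "ty": 0, "tz": 0.416, "twist": -0.16}, {"tx": 0, "ty": 0, "tz": 0.416, "twist": -0.16}]' --claw 0.6

```text
t: 19.5
eef_pos: [0.5598, 0.074, 0.163]
ee_rot: [-3.141, 0.003, 0.836]
force: [-1.1, -3.0, -0.0]
width: 0.0526
gripper_force: 4.0
```

Emit:
arm_command --commands '[{"tx": 0, "ty": 0, "tz": 0, "twist": 0}, {"tx": 0, "ty": 0, "tz": 0, "twist": 0}, {"tx": 0, "ty": 0, "tz": 0, "twist": 0}, {"tx": 0, "ty": 0, "tz": 0, "twist": 0}, {"tx": 0, "ty": 0, "tz": 0, "twist": 0}, {"tx": 0, "ty": 0, "tz": 0, "twist": 0}, {"tx": 0, "ty": 0, "tz": 0, "twist": 0}, {"tx": 0, "ty": 0, "tz": 0, "twist": 0}]' --claw 0 --grip_force 35

```text
t: 20.17
eef_pos: [0.5613, 0.0732, 0.1633]
ee_rot: [3.14, 0.002, 0.836]
force: [6.7, -9.8, -4.9]
width: 0.0467
gripper_force: 35.5
```

Emit:
arm_command --commands '[{"tx": 0, "ty": 0, "tz": 0, "twist": 0.038}, {"tx": 0, "ty": 0, "tz": 0, "twist": 0.077}, {"tx": 0, "ty": 0, "tz": 0, "twist": 0.116}, {"tx": 0, "ty": 0, "tz": 0, "twist": 0.155}, {"tx": 0, "ty": 0, "tz": 0, "twist": 0.194}, {"tx": 0, "ty": 0, "tz": 0, "twist": 0.233}, {"tx": 0, "ty": 0, "tz": 0, "twist": 0.272}, {"tx": 0, "ty": 0, "tz": 0, "twist": 0.31}]'

```text
t: 20.83
eef_pos: [0.5578, 0.077, 0.164]
ee_rot: [-3.139, 0.005, -0.141]
force: [-25.2, 15.8, 21.6]
width: 0.0452
gripper_force: 41.6
```

Emit:
arm_command --commands '[{"tx": 0, "ty": 0, "tz": 0, "twist": 0}, {"tx": 0, "ty": 0, "tz": 0, "twist": 0}, {"tx": 0, "ty": 0, "tz": 0, "twist": 0}, {"tx": 0, "ty": 0, "tz": -0.1, "twist": -0.035}, {"tx": 0, "ty": 0, "tz": -0.2, "twist": -0.07}, {"tx": 0, "ty": 0, "tz": -0.3, "twist": -0.105}, {"tx": 0, "ty": 0, "tz": -0.4, "twist": -0.14}, {"tx": 0, "ty": 0, "tz": -0.416, "twist": -0.15}]' --claw 0.7

```text
t: 21.5
eef_pos: [0.563, 0.0751, 0.2727]
ee_rot: [3.141, -0.007, 0.341]
force: [1.0, 0.1, 1.1]
width: 0.0614
gripper_force: 0.0
```

```bash
python3 ang.py r4
```

```text
21.5 [0.56296323 0.07513824 0.2726836 ] 0.3413555013693328 angle (np.float32(65.443016), 72.0, np.float64(-0.002), np.float64(0.002))
```

Emit:
arm_command --commands '[{"tx": 0, "ty": 0, "tz": 0.08, "twist": -0.035}, {"tx": 0, "ty": 0, "tz": 0.18, "twist": -0.07}, {"tx": 0, "ty": 0, "tz": 0.28, "twist": -0.105}, {"tx": 0, "ty": 0, "tz": 0.36, "twist": -0.14}, {"tx": 0, "ty": 0, "tz": 0.41, "twist": -0.16}, {"tx": 0, "ty": 0, "tz": 0.416, "twist": -0.16}, {"tx": 0, "ty": 0, "tz": 0.416, "twist": -0.16}, {"tx": 0, "ty": 0, "tz": 0.416, "twist": -0.16}]' --claw 0.65

```text
t: 22.22
eef_pos: [0.5602, 0.0738, 0.1627]
ee_rot: [-3.141, 0.003, 0.834]
force: [2.0, -2.6, -2.2]
width: 0.0572
gripper_force: 1.4
```

Emit:
arm_command --commands '[{"tx": 0, "ty": 0, "tz": 0, "twist": 0}, {"tx": 0, "ty": 0, "tz": 0, "twist": 0}, {"tx": 0, "ty": 0, "tz": 0, "twist": 0}, {"tx": 0, "ty": 0, "tz": 0, "twist": 0}, {"tx": 0, "ty": 0, "tz": 0, "twist": 0}, {"tx": 0, "ty": 0, "tz": 0, "twist": 0}, {"tx": 0, "ty": 0, "tz": 0, "twist": 0}, {"tx": 0, "ty": 0, "tz": 0, "twist": 0}]' --claw 0 --grip_force 25

```text
t: 22.88
eef_pos: [0.5617, 0.0736, 0.164]
ee_rot: [3.14, 0.0, 0.836]
force: [6.8, -10.0, -4.9]
width: 0.0466
gripper_force: 23.5
```

Emit:
arm_command --commands '[{"tx": 0, "ty": 0, "tz": 0, "twist": 0.038}, {"tx": 0, "ty": 0, "tz": 0, "twist": 0.077}, {"tx": 0, "ty": 0, "tz": 0, "twist": 0.116}, {"tx": 0, "ty": 0, "tz": 0, "twist": 0.155}, {"tx": 0, "ty": 0, "tz": 0, "twist": 0.194}, {"tx": 0, "ty": 0, "tz": 0, "twist": 0.233}, {"tx": 0, "ty": 0, "tz": 0, "twist": 0.272}, {"tx": 0, "ty": 0, "tz": 0, "twist": 0.31}]'

```text
t: 23.55
eef_pos: [0.5605, 0.0769, 0.1651]
ee_rot: [-3.138, -0.001, -0.142]
force: [-5.7, 7.6, 8.1]
width: 0.0459
gripper_force: 27.4
```

Emit:
arm_command --commands '[{"tx": 0, "ty": 0, "tz": 0, "twist": 0}, {"tx": 0, "ty": 0, "tz": 0, "twist": 0}, {"tx": 0, "ty": 0, "tz": 0, "twist": 0}, {"tx": 0, "ty": 0, "tz": 0, "twist": -0.04}, {"tx": 0, "ty": 0, "tz": 0, "twist": -0.08}, {"tx": 0, "ty": 0, "tz": 0, "twist": -0.12}, {"tx": 0, "ty": 0, "tz": 0, "twist": -0.16}, {"tx": 0, "ty": 0, "tz": 0, "twist": -0.2}]' --claw 0.75

```text
t: 24.22
eef_pos: [0.5608, 0.0749, 0.1639]
ee_rot: [-3.142, 0.0, 0.495]
force: [-0.6, 0.6, 0.1]
width: 0.066
gripper_force: 0.0
```

Emit:
arm_command --commands '[{"tx": 0, "ty": 0, "tz": 0, "twist": -0.04}, {"tx": 0, "ty": 0, "tz": 0, "twist": -0.08}, {"tx": 0, "ty": 0, "tz": 0, "twist": -0.11}, {"tx": 0, "ty": 0, "tz": 0, "twist": -0.11}, {"tx": 0, "ty": 0, "tz": 0, "twist": -0.11}, {"tx": 0, "ty": 0, "tz": 0, "twist": -0.11}, {"tx": 0, "ty": 0, "tz": 0, "twist": -0.11}, {"tx": 0, "ty": 0, "tz": 0, "twist": -0.11}]' --claw 0

```text
t: 24.88
eef_pos: [0.5616, 0.0734, 0.1642]
ee_rot: [3.139, 0.001, 0.834]
force: [4.4, -7.1, -1.2]
width: 0.0471
gripper_force: 23.5
```

Emit:
arm_command --commands '[{"tx": 0, "ty": 0, "tz": 0, "twist": 0.038}, {"tx": 0, "ty": 0, "tz": 0, "twist": 0.077}, {"tx": 0, "ty": 0, "tz": 0, "twist": 0.116}, {"tx": 0, "ty": 0, "tz": 0, "twist": 0.155}, {"tx": 0, "ty": 0, "tz": 0, "twist": 0.194}, {"tx": 0, "ty": 0, "tz": 0, "twist": 0.233}, {"tx": 0, "ty": 0, "tz": 0, "twist": 0.272}, {"tx": 0, "ty": 0, "tz": 0, "twist": 0.31}]'

```text
t: 25.55
eef_pos: [0.5597, 0.0769, 0.1646]
ee_rot: [-3.139, 0.001, -0.144]
force: [-10.0, 9.9, 10.5]
width: 0.0456
gripper_force: 27.7
```

```bash
python3 -c "
from h import *
s=get_state();print(np.round(s['force'],1),np.round(s['moment'],2),s['ee_rot'])"
```

```text
[-10.    9.9  10.5] [4.92 3.48 1.1 ] [-3.13875734e+00  1.26027048e-03 -1.44092752e-01]
```

Emit:
arm_command --commands '[{"tx": 0, "ty": 0, "tz": 0, "twist": 0}, {"tx": 0, "ty": 0, "tz": 0, "twist": 0}, {"tx": 0, "ty": 0, "tz": 0, "twist": 0}, {"tx": 0, "ty": 0, "tz": -0.1, "twist": -0.035}, {"tx": 0, "ty": 0, "tz": -0.2, "twist": -0.07}, {"tx": 0, "ty": 0, "tz": -0.3, "twist": -0.105}, {"tx": 0, "ty": 0, "tz": -0.4, "twist": -0.14}, {"tx": 0, "ty": 0, "tz": -0.416, "twist": -0.15}]' --claw 0.7

```text
t: 26.22
eef_pos: [0.5628, 0.075, 0.2727]
ee_rot: [3.141, -0.006, 0.339]
force: [1.0, -0.3, 1.5]
width: 0.0613
gripper_force: 0.0
```

```bash
python3 ang.py r5
```

```text
26.2167 [0.56279499 0.07498676 0.27269509] 0.3387694923205866 angle (np.float32(68.22028), 20.0, np.float64(-0.002), np.float64(0.001))
```

Emit:
arm_command --commands '[{"tx": 0, "ty": 0, "tz": 0.08, "twist": -0.035}, {"tx": 0, "ty": 0, "tz": 0.18, "twist": -0.07}, {"tx": 0, "ty": 0, "tz": 0.28, "twist": -0.105}, {"tx": 0, "ty": 0, "tz": 0.36, "twist": -0.14}, {"tx": 0, "ty": 0, "tz": 0.41, "twist": -0.16}, {"tx": 0, "ty": 0, "tz": 0.416, "twist": -0.16}, {"tx": 0, "ty": 0, "tz": 0.416, "twist": -0.16}, {"tx": 0, "ty": 0, "tz": 0.416, "twist": -0.16}]' --claw 0.7

```text
t: 26.93
eef_pos: [0.561, 0.0749, 0.1644]
ee_rot: [3.141, 0.0, 0.831]
force: [-0.1, -0.3, 0.3]
width: 0.0611
gripper_force: 0.0
```

Emit:
arm_command --commands '[{"tx": 0, "ty": 0, "tz": 0, "twist": 0}, {"tx": 0, "ty": 0, "tz": 0, "twist": 0}, {"tx": 0, "ty": 0, "tz": 0, "twist": 0}, {"tx": 0, "ty": 0, "tz": 0, "twist": 0}, {"tx": 0, "ty": 0, "tz": 0, "twist": 0}, {"tx": 0, "ty": 0, "tz": 0, "twist": 0}, {"tx": 0, "ty": 0, "tz": 0, "twist": 0}, {"tx": 0, "ty": 0, "tz": 0, "twist": 0}]' --claw 0 --grip_force 20

```text
t: 27.6
eef_pos: [0.5623, 0.0743, 0.1651]
ee_rot: [3.139, -0.002, 0.834]
force: [6.2, -5.9, -3.2]
width: 0.0471
gripper_force: 18.7
```

Emit:
arm_command --commands '[{"tx": 0, "ty": 0, "tz": 0, "twist": 0.038}, {"tx": 0, "ty": 0, "tz": 0, "twist": 0.077}, {"tx": 0, "ty": 0, "tz": 0, "twist": 0.116}, {"tx": 0, "ty": 0, "tz": 0, "twist": 0.155}, {"tx": 0, "ty": 0, "tz": 0, "twist": 0.194}, {"tx": 0, "ty": 0, "tz": 0, "twist": 0.233}, {"tx": 0, "ty": 0, "tz": 0, "twist": 0.272}, {"tx": 0, "ty": 0, "tz": 0, "twist": 0.31}]'

```text
t: 28.27
eef_pos: [0.5606, 0.0767, 0.1656]
ee_rot: [-3.138, -0.001, -0.145]
force: [-9.3, 9.2, 8.6]
width: 0.0461
gripper_force: 22.1
```

Emit:
arm_command --commands '[{"tx": 0, "ty": 0, "tz": 0, "twist": 0}, {"tx": 0, "ty": 0, "tz": 0, "twist": 0}, {"tx": 0, "ty": 0, "tz": 0, "twist": 0}, {"tx": 0, "ty": 0, "tz": 0, "twist": -0.04}, {"tx": 0, "ty": 0, "tz": 0, "twist": -0.08}, {"tx": 0, "ty": 0, "tz": 0, "twist": -0.12}, {"tx": 0, "ty": 0, "tz": 0, "twist": -0.16}, {"tx": 0, "ty": 0, "tz": 0, "twist": -0.2}]' --claw 0.75

```text
t: 28.93
eef_pos: [0.5607, 0.0747, 0.164]
ee_rot: [3.141, 0.0, 0.492]
force: [0.6, -0.5, -0.5]
width: 0.0654
gripper_force: 0.0
```

Emit:
arm_command --commands '[{"tx": 0, "ty": 0, "tz": 0, "twist": -0.04}, {"tx": 0, "ty": 0, "tz": 0, "twist": -0.05}, {"tx": 0, "ty": 0, "tz": 0, "twist": -0.05}, {"tx": 0, "ty": 0, "tz": 0, "twist": -0.05}, {"tx": 0, "ty": 0, "tz": 0, "twist": -0.05}, {"tx": 0, "ty": 0, "tz": 0, "twist": -0.05}, {"tx": 0, "ty": 0, "tz": 0, "twist": -0.05}, {"tx": 0, "ty": 0, "tz": 0, "twist": -0.05}]' --claw 0

```text
t: 29.6
eef_pos: [0.5612, 0.0742, 0.1641]
ee_rot: [3.14, 0.0, 0.641]
force: [2.7, -4.5, -1.1]
width: 0.045
gripper_force: 19.4
```

Emit:
arm_command --commands '[{"tx": 0, "ty": 0, "tz": 0, "twist": 0.03}, {"tx": 0, "ty": 0, "tz": 0, "twist": 0.06}, {"tx": 0, "ty": 0, "tz": 0, "twist": 0.09}, {"tx": 0, "ty": 0, "tz": 0, "twist": 0.12}, {"tx": 0, "ty": 0, "tz": 0, "twist": 0.15}, {"tx": 0, "ty": 0, "tz": 0, "twist": 0.18}, {"tx": 0, "ty": 0, "tz": 0, "twist": 0.21}, {"tx": 0, "ty": 0, "tz": 0, "twist": 0.25}]'

```text
t: 30.27
eef_pos: [0.5573, 0.0767, 0.1635]
ee_rot: [-3.14, 0.006, -0.147]
force: [-21.6, 16.1, 12.6]
width: 0.0461
gripper_force: 24.5
```

```bash
python3 -c "
from h import *
s=get_state();print(np.round(s['force'],1),np.round(s['moment'],2),s['ee_rot'])"
```

```text
[-21.6  16.1  12.6] [6.81 8.07 1.18] [-3.14008739  0.00598103 -0.14709706]
```

Emit:
arm_command --commands '[{"tx": 0, "ty": 0, "tz": 0, "twist": 0}, {"tx": 0, "ty": 0, "tz": 0, "twist": 0}, {"tx": 0, "ty": 0, "tz": 0, "twist": 0}, {"tx": 0, "ty": 0, "tz": -0.1, "twist": -0.035}, {"tx": 0, "ty": 0, "tz": -0.2, "twist": -0.07}, {"tx": 0, "ty": 0, "tz": -0.3, "twist": -0.105}, {"tx": 0, "ty": 0, "tz": -0.4, "twist": -0.14}, {"tx": 0, "ty": 0, "tz": -0.416, "twist": -0.15}]' --claw 0.7

```text
t: 30.93
eef_pos: [0.5629, 0.075, 0.273]
ee_rot: [3.141, -0.007, 0.335]
force: [0.5, 0.0, 0.4]
width: 0.0611
gripper_force: 0.0
```

```bash
python3 ang.py r6
```

```text
30.9333 [0.56289462 0.07496553 0.27301237] 0.3349890658960595 angle (np.float32(67.37057), 2.0, np.float64(-0.001), np.float64(0.0))
```

The ring is at 0, against the stop. A further clockwise stroke left it there and just slipped, with higher forces. Now I'll back it off with mirrored strokes and measure after the first one.

Emit:
arm_command --commands '[{"tx": 0, "ty": 0, "tz": 0.08, "twist": 0.035}, {"tx": 0, "ty": 0, "tz": 0.18, "twist": 0.07}, {"tx": 0, "ty": 0, "tz": 0.28, "twist": 0.105}, {"tx": 0, "ty": 0, "tz": 0.36, "twist": 0.14}, {"tx": 0, "ty": 0, "tz": 0.41, "twist": 0.15}, {"tx": 0, "ty": 0, "tz": 0.416, "twist": 0.15}, {"tx": 0, "ty": 0, "tz": 0.416, "twist": 0.15}, {"tx": 0, "ty": 0, "tz": 0.416, "twist": 0.15}]' --claw 0.7

```text
t: 31.65
eef_pos: [0.5611, 0.0749, 0.1645]
ee_rot: [3.141, -0.0, -0.141]
force: [0.1, -0.1, 0.2]
width: 0.0614
gripper_force: 0.0
```

Emit:
arm_command --commands '[{"tx": 0, "ty": 0, "tz": 0, "twist": 0}, {"tx": 0, "ty": 0, "tz": 0, "twist": 0}, {"tx": 0, "ty": 0, "tz": 0, "twist": 0}, {"tx": 0, "ty": 0, "tz": 0, "twist": 0}, {"tx": 0, "ty": 0, "tz": 0, "twist": 0}, {"tx": 0, "ty": 0, "tz": 0, "twist": 0}, {"tx": 0, "ty": 0, "tz": 0, "twist": 0}, {"tx": 0, "ty": 0, "tz": 0, "twist": 0}]' --claw 0

```text
t: 32.32
eef_pos: [0.5615, 0.0765, 0.1649]
ee_rot: [-3.139, -0.002, -0.142]
force: [-0.7, 5.9, 1.2]
width: 0.0468
gripper_force: 19.2
```

Emit:
arm_command --commands '[{"tx": 0, "ty": 0, "tz": 0, "twist": -0.038}, {"tx": 0, "ty": 0, "tz": 0, "twist": -0.077}, {"tx": 0, "ty": 0, "tz": 0, "twist": -0.116}, {"tx": 0, "ty": 0, "tz": 0, "twist": -0.155}, {"tx": 0, "ty": 0, "tz": 0, "twist": -0.194}, {"tx": 0, "ty": 0, "tz": 0, "twist": -0.233}, {"tx": 0, "ty": 0, "tz": 0, "twist": -0.272}, {"tx": 0, "ty": 0, "tz": 0, "twist": -0.31}]'

```text
t: 32.98
eef_pos: [0.5604, 0.0721, 0.1657]
ee_rot: [3.139, 0.004, 0.837]
force: [-4.7, -14.0, 13.5]
width: 0.0457
gripper_force: 23.4
```

Emit:
arm_command --commands '[{"tx": 0, "ty": 0, "tz": 0, "twist": 0}, {"tx": 0, "ty": 0, "tz": 0, "twist": 0}, {"tx": 0, "ty": 0, "tz": 0, "twist": 0}, {"tx": 0, "ty": 0, "tz": -0.1, "twist": 0.035}, {"tx": 0, "ty": 0, "tz": -0.2, "twist": 0.07}, {"tx": 0, "ty": 0, "tz": -0.3, "twist": 0.105}, {"tx": 0, "ty": 0, "tz": -0.4, "twist": 0.14}, {"tx": 0, "ty": 0, "tz": -0.416, "twist": 0.16}]' --claw 0.7

```text
t: 33.65
eef_pos: [0.5627, 0.0757, 0.2731]
ee_rot: [3.141, -0.007, 0.323]
force: [1.7, 0.3, 0.7]
width: 0.0613
gripper_force: 0.0
```

```bash
python3 ang.py r7
```

```text
33.65 [0.56272831 0.07572057 0.27309152] 0.3232644338875077 angle (np.float32(67.629654), 22.0, np.float64(-0.001), np.float64(0.001))
```

Emit:
arm_command --commands '[{"tx": 0, "ty": 0, "tz": 0.08, "twist": 0.035}, {"tx": 0, "ty": 0, "tz": 0.18, "twist": 0.07}, {"tx": 0, "ty": 0, "tz": 0.28, "twist": 0.105}, {"tx": 0, "ty": 0, "tz": 0.36, "twist": 0.14}, {"tx": 0, "ty": 0, "tz": 0.41, "twist": 0.15}, {"tx": 0, "ty": 0, "tz": 0.416, "twist": 0.15}, {"tx": 0, "ty": 0, "tz": 0.416, "twist": 0.15}, {"tx": 0, "ty": 0, "tz": 0.416, "twist": 0.15}]' --claw 0.7

```text
t: 34.37
eef_pos: [0.5611, 0.0752, 0.1646]
ee_rot: [-3.141, -0.001, -0.14]
force: [-0.4, 0.6, -0.5]
width: 0.0614
gripper_force: 0.0
```

Emit:
arm_command --commands '[{"tx": 0, "ty": 0, "tz": 0, "twist": 0}, {"tx": 0, "ty": 0, "tz": 0, "twist": 0}, {"tx": 0, "ty": 0, "tz": 0, "twist": 0}, {"tx": 0, "ty": 0, "tz": 0, "twist": 0}, {"tx": 0, "ty": 0, "tz": 0, "twist": 0}, {"tx": 0, "ty": 0, "tz": 0, "twist": 0}, {"tx": 0, "ty": 0, "tz": 0, "twist": 0}, {"tx": 0, "ty": 0, "tz": 0, "twist": 0}]' --claw 0

```text
t: 35.03
eef_pos: [0.5615, 0.0765, 0.165]
ee_rot: [-3.139, -0.002, -0.141]
force: [-0.6, 5.5, 0.7]
width: 0.0466
gripper_force: 19.3
```

Emit:
arm_command --commands '[{"tx": 0, "ty": 0, "tz": 0, "twist": -0.038}, {"tx": 0, "ty": 0, "tz": 0, "twist": -0.077}, {"tx": 0, "ty": 0, "tz": 0, "twist": -0.116}, {"tx": 0, "ty": 0, "tz": 0, "twist": -0.155}, {"tx": 0, "ty": 0, "tz": 0, "twist": -0.194}, {"tx": 0, "ty": 0, "tz": 0, "twist": -0.233}, {"tx": 0, "ty": 0, "tz": 0, "twist": -0.272}, {"tx": 0, "ty": 0, "tz": 0, "twist": -0.31}]'

```text
t: 35.7
eef_pos: [0.5606, 0.0722, 0.1657]
ee_rot: [3.139, 0.003, 0.837]
force: [-3.5, -14.4, 11.7]
width: 0.0461
gripper_force: 23.3
```

Emit:
arm_command --commands '[{"tx": 0, "ty": 0, "tz": 0, "twist": 0}, {"tx": 0, "ty": 0, "tz": 0, "twist": 0}, {"tx": 0, "ty": 0, "tz": 0, "twist": 0}, {"tx": 0, "ty": 0, "tz": -0.1, "twist": 0.035}, {"tx": 0, "ty": 0, "tz": -0.2, "twist": 0.07}, {"tx": 0, "ty": 0, "tz": -0.3, "twist": 0.105}, {"tx": 0, "ty": 0, "tz": -0.4, "twist": 0.14}, {"tx": 0, "ty": 0, "tz": -0.416, "twist": 0.16}]' --claw 0.7

```text
t: 36.37
eef_pos: [0.5627, 0.0757, 0.2731]
ee_rot: [3.141, -0.007, 0.323]
force: [0.7, 0.5, 0.2]
width: 0.0612
gripper_force: 0.0
```

```bash
python3 ang.py r8
```

```text
36.3667 [0.56272789 0.07571601 0.27306825] 0.32334741751518226 angle (np.float32(67.12842), 48.00000000000001, np.float64(-0.002), np.float64(0.001))
```

Two clicks done, at 48°. One more stroke.

Emit:
arm_command --commands '[{"tx": 0, "ty": 0, "tz": 0.08, "twist": 0.035}, {"tx": 0, "ty": 0, "tz": 0.18, "twist": 0.07}, {"tx": 0, "ty": 0, "tz": 0.28, "twist": 0.105}, {"tx": 0, "ty": 0, "tz": 0.36, "twist": 0.14}, {"tx": 0, "ty": 0, "tz": 0.41, "twist": 0.15}, {"tx": 0, "ty": 0, "tz": 0.416, "twist": 0.15}, {"tx": 0, "ty": 0, "tz": 0.416, "twist": 0.15}, {"tx": 0, "ty": 0, "tz": 0.416, "twist": 0.15}]' --claw 0.7

```text
t: 37.08
eef_pos: [0.5611, 0.0752, 0.1646]
ee_rot: [-3.141, -0.001, -0.14]
force: [-0.1, 0.7, 0.4]
width: 0.0613
gripper_force: 0.0
```

Emit:
arm_command --commands '[{"tx": 0, "ty": 0, "tz": 0, "twist": 0}, {"tx": 0, "ty": 0, "tz": 0, "twist": 0}, {"tx": 0, "ty": 0, "tz": 0, "twist": 0}, {"tx": 0, "ty": 0, "tz": 0, "twist": 0}, {"tx": 0, "ty": 0, "tz": 0, "twist": 0}, {"tx": 0, "ty": 0, "tz": 0, "twist": 0}, {"tx": 0, "ty": 0, "tz": 0, "twist": 0}, {"tx": 0, "ty": 0, "tz": 0, "twist": 0}]' --claw 0

```text
t: 37.75
eef_pos: [0.5615, 0.0765, 0.165]
ee_rot: [-3.139, -0.002, -0.141]
force: [0.3, 5.5, 1.1]
width: 0.0464
gripper_force: 19.3
```

Emit:
arm_command --commands '[{"tx": 0, "ty": 0, "tz": 0, "twist": -0.038}, {"tx": 0, "ty": 0, "tz": 0, "twist": -0.077}, {"tx": 0, "ty": 0, "tz": 0, "twist": -0.116}, {"tx": 0, "ty": 0, "tz": 0, "twist": -0.155}, {"tx": 0, "ty": 0, "tz": 0, "twist": -0.194}, {"tx": 0, "ty": 0, "tz": 0, "twist": -0.233}, {"tx": 0, "ty": 0, "tz": 0, "twist": -0.272}, {"tx": 0, "ty": 0, "tz": 0, "twist": -0.31}]'

```text
t: 38.42
eef_pos: [0.5605, 0.0722, 0.1657]
ee_rot: [3.139, 0.003, 0.837]
force: [-1.6, -11.4, 8.3]
width: 0.0458
gripper_force: 22.6
```

Emit:
arm_command --commands '[{"tx": 0, "ty": 0, "tz": 0, "twist": 0}, {"tx": 0, "ty": 0, "tz": 0, "twist": 0}, {"tx": 0, "ty": 0, "tz": 0, "twist": 0}, {"tx": 0, "ty": 0, "tz": -0.1, "twist": 0.035}, {"tx": 0, "ty": 0, "tz": -0.2, "twist": 0.07}, {"tx": 0, "ty": 0, "tz": -0.3, "twist": 0.105}, {"tx": 0, "ty": 0, "tz": -0.4, "twist": 0.14}, {"tx": 0, "ty": 0, "tz": -0.416, "twist": 0.16}]' --claw 0.7

```text
t: 39.08
eef_pos: [0.5627, 0.0758, 0.2731]
ee_rot: [3.141, -0.007, 0.323]
force: [1.2, 0.3, 0.8]
width: 0.061
gripper_force: 0.0
```

```bash
python3 ang.py r9
python3 - <<'E'
import cv2,numpy as np
w=cv2.imread("pics/r9.png");cv2.imwrite("pics/fin.png",np.hstack([cv2.resize(w[130:330,220:420],(400,400),interpolation=2),cv2.resize(w,(400,400))]))
E
```

```text
39.0833 [0.56273596 0.07576311 0.27309838] 0.3233578298080726 angle (np.float32(65.33162), 72.0, np.float64(-0.002), np.float64(0.002))
```

View pics/fin.png

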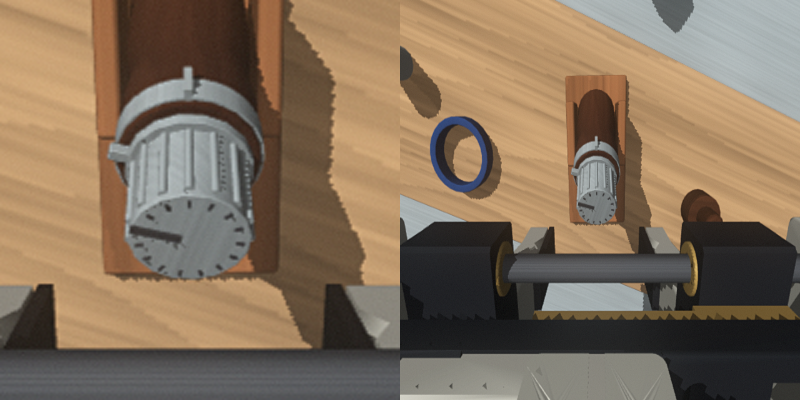

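The line points left and slightly up, at (135,230), with the tab at (118,150). That is 72° from the bar, so three clicks off the stop. The cap stands upright at (700,205), and the gripper is open and clear.

```bash
python3 -c "
from station import *
print(job_done())"
```

```text
the job is handed in; nothing more can be done
None
```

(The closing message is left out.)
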